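# Tip the sample carton label-up and scan it

### The arm

A 6-joint arm with a two-finger parallel gripper is mounted at the origin on the work surface. World frame = base frame: x ahead of the robot, y to its left, z up, the work surface at z = 0. Lengths are in m, angles in rad, forces in N, time in s.
With the tool pointing down it reaches from about 0.3 to 0.95 m from the base axis. Payload 3.1 kg.
Tool frame: the origin (TCP) lies midway between the tips of the shut fingers; the grasp point (between the pads) lies 19 mm behind it; z points along the fingers, x is the direction in which the jaws open and shut, and the axes are right-handed (so a half turn about z gives the same grasp; the last joint's range is limited). The gripper opens to 85 mm and grips with 20 to 120 N. Pads are 22 mm wide; open, the fingers measure 114 mm over their backs; the gripper's body (76 mm by 85 mm) begins 54 mm behind the grasp point. The pads swing forward as they close: fully open they stand 13 mm farther back than shut.
Start: joints at [-1.191, 0.308, 1.634, -0, 1.2, -0.07], TCP at [0.272, -0.563, 0.231] pointing down, gripper open.
Joint ranges: [-3.06, 3.06], [-0.79, 1.96], [0.05, 2.63], [-1.19, 4.34], [0.05, 2.64], [-2.94, 2.94]. Speed limits (rad/s): [2.79, 2.79, 3.14, 3.14, 3.14, 3.14].

### API

Orientations are given as a unit quaternion [w, x, y, z].
In Python, from station import robot gives the robot as it stands.
- The arm moves only by the tool drive_tool, never from a script. Its argument "steps" is a list of rows, each an object of numbers: "gripper": the finger opening in mm, from 0 to 85.4; "tx", "ty", "tz": the shift along the tool's x, y, z in mm; "rx", "ry", "rz": the turn, a rotation vector about the tool's x, y, z in rad. A call has 1 to 10 rows; each row shifts and turns the commanded pose from where the row before left it, along the tool's axes as they then stand; what a row does not reach is not made up. A row lasts 1/10 s, in which the tool goes at most 50 mm and 8.59 degrees, less where a joint would pass 70% of its speed; a pose out of reach is approached as far as the arm can. A call is refused whole if a number of a shift passes 50 or a number of a turn 0.15, either way. A call with a gripper value outside its range is refused whole. The fingers move at their own pace and stop on an object; "force" is the grip in N (left out, the last holds). Time passes only in rows, so rows that do not move let the fingers close. It gives the time, the measured TCP pose, the force and the opening at its end, in the units of the state.
- robot.get_obs(): the state, without advancing time (a new reading comes with each control period).
- robot.capture(name): name is "side" or "top"; returns a dict with "img" (400x640x3 uint8, red, green, blue), "mtx" (3x3 intrinsics, pixels), "rvec" (rotation vector, rad) and "tvec" (3), from world to camera coordinates, as OpenCV has them. Camera axes: x right, y down, z forward; pixel columns grow to the right and rows downward; lengths in m; the calibration is good to about 2 mm. A picture is of the moment at which its call begins. There is no depth.
- robot.sign_off(): hands the job in, once; it reports no verdict.
The state is a dict: "time": time; "qpos": joint angles; "joint_vel": joint speeds; "effort": joint torques, N m; "tool_pos": TCP position; "tcp_rot": TCP orientation; "wrist_force": force on the tool from outside, world axes, zero at the start; "wrist_torque": the same for the moment, N m; "finger_gap": opening from 0.0 (shut) to 1.0 (fully open).
Only numpy, scipy, OpenCV 4.12 (cv2) and the standard library are available. Lean on these libraries where they do the work, as an engineer would, in place of code of your own. Each camera call takes 0.05 s, during which the arm holds its last target.

### The job

The white carton with the blue label stands on end on the grey scanning mat. Without gripping or lifting it, push it over where it stands so that it lies flat on the mat with its blue label facing straight up for the label camera, and then press the green scan button fully down and let it go. Do not disturb the orange-label carton, the glass beaker or the amber bottle.

Things in the scene. Friction and masses are not known exactly. Their poses are not given: they have to be found in the camera images.
- carton: Carton to tip: white, rigid, loose, 40 x 80 x 130 mm (x, y, z), 0.14 to 0.28 kg, standing at any yaw. Origin: centre of its foot (z = 0.003 at the start); z runs up its length. The blue label is on the broad face at x = -20 mm, facing its -x, and wraps over the label-side half of the top end (blue patch 20 x 62 mm). The opposite broad face is white with a thin grey stripe.
- carton_mid (a point): Middle and centre of mass of the carton, 65 mm up from its origin: 68 mm above the bench standing, 23 mm lying flat. To bring the label up the carton must fall along its own +x, over its lower edge at x = +20 mm. Leant about 17 degrees, it falls the rest of the way by itself; pushed well above its middle it tips rather than slides.
- mat: Fixed thin grey square mat with white corner marks, 380 x 380 x 3 mm, flat on the bench, sides along world x and y. Origin at the centre of its underside, top 3 mm above the bench.
- scan (a joint): Travel of the green scan button, m: 0 at rest, 0.006 fully down; a spring returns it (about 4 N when fully down).
- scan_top (a point): Centre of the top of the green round button (40 mm across), which faces up and is pressed straight down. It sits in a grey collar on a fixed white pod, 100 x 100 x 35 mm high, centred under it. The pod stands beside the mat, to the left or the right of it.
- spare: Bystander, loose: a standing carton of the same shape and size as the first but with an orange label; to be left alone. Origin at the centre of its foot.
- beaker: Bystander, loose: clear glass beaker, 68 mm across, 90 mm high. Origin at the centre of its foot.
- reagent: Bystander, loose: amber bottle with a blue cap, 70 mm across, 150 mm high. Origin at the centre of its foot.
Not all that is in view belongs to the job. What is shaped like the carton but black or turquoise is not meant.

How it is judged:
By the outcome, as a careful person would: the job done as asked, in the order asked, and still so for the second after the job is handed in, with the robot touching nothing.
It also fails if it takes over 42 s, if anything falls off the work surface, if the arm or the gripper's body presses on something with over 40 N, if the wrist force passes 120 N, or if a joint passes its speed limit or range.

## Working session

There is one attempt and no reset: what is moved stays moved. The work goes in short steps, Python scripts to look and compute and a tool call to move; the robot and the scene stay as the last step left them, time stands still between calls to the robot, and variables do not carry over. Pictures are saved under pics/ and viewed, and the job is handed in when it is done.

Besides the shell and the picture viewer there is one more tool, called after "Call:" by a JSON object that holds its "name" and its "arguments". drive_tool: Moves the arm, as the interface text tells. Its arguments: {"type":"object","properties":{"steps":{"type":"array","items":{"type":"object","properties":{"gripper":{"type":"number"},"tx":{"type":"number"},"ty":{"type":"number"},"tz":{"type":"number"},"rx":{"type":"number"},"ry":{"type":"number"},"rz":{"type":"number"}}}},"force":{"type":"number"}},"required":["steps"]}

```bash
mkdir -p pics; ls; python3 - <<'E'
from station import robot
import cv2,numpy as np
for n in("side","top"):
    c=robot.capture(n); cv2.imwrite(f"pics/{n}0.png",c["img"][:,:,::-1]); 
    R=cv2.Rodrigues(np.array(c["rvec"],float))[0]; print(n,c["mtx"],(-R.T@np.array(c["tvec"]).ravel()),R)
print(robot.get_obs())
E
```

```text
pics
side [[502.8456291    0.         306.64599887]
 [  0.         502.8456291  191.36257808]
 [  0.           0.           1.        ]] [0.36506014 0.87828087 0.920206  ] [[-0.98914676 -0.14690996 -0.00248169]
 [-0.10010862  0.68620366 -0.72048789]
 [ 0.10754979 -0.71241982 -0.69346308]]
top [[420.52048425   0.         317.89623715]
 [  0.         420.52048425 195.8972935 ]
 [  0.           0.           1.        ]] [0.33230277 0.01119113 1.32846128] [[ 0.01941983 -0.99979356  0.00597497]
 [-0.99204937 -0.02001194 -0.12424802]
 [ 0.12434194 -0.00351459 -0.9922332 ]]
{'time': 0.1, 'qpos': array([-1.19070809e+00,  3.08914413e-01,  1.63506456e+00,  1.58260316e-05,
        1.19970273e+00, -6.97191944e-02]), 'joint_vel': array([ 0.00033477, -0.00196371, -0.00538458,  0.00090512, -0.00027471,
        0.00048774]), 'effort': array([-1.23446512e-04, -4.16408515e+01, -2.77643806e+01, -9.52783375e-05,
        4.02789738e-03,  1.67809429e-05]), 'tool_pos': array([ 0.27143582, -0.56215075,  0.23016158]), 'tcp_rot': array([-6.21511241e-04,  8.46990372e-01, -5.31607203e-01, -8.39528202e-04]), 'wrist_force': array([-0.25391761, -0.38512417, -0.35435617]), 'wrist_torque': array([-0.01512849,  0.00658339, -0.0333305 ]), 'finger_gap': 0.998214016690124}
```

View pics/side0.png

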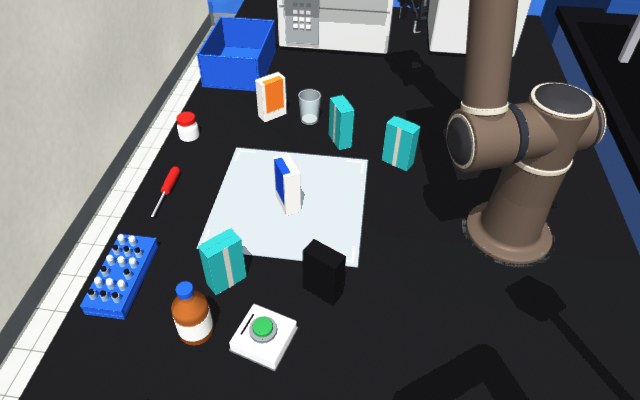

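View pics/top0.png

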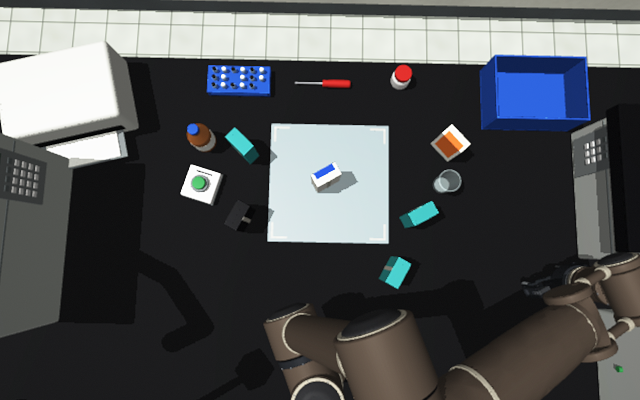

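The side view shows the blue-label carton at about (287,185) on the mat. In the top view it is at (326,177), with its blue patch on the far side, so it must fall toward the robot. The button is at (200,183) in the top view. Next I measure both.

```bash
cat > h.py <<'E'
from station import robot
import cv2,numpy as np
def ray(c,u,v,z):
    R=cv2.Rodrigues(np.array(c["rvec"],float))[0]; t=np.array(c["tvec"],float).ravel(); K=np.array(c["mtx"])
    o=-R.T@t; d=R.T@np.linalg.inv(K)@np.array([u,v,1.]); return o+d*(z-o[2])/d[2]
def proj(c,p): return cv2.projectPoints(np.array(p,float).reshape(-1,1,3),np.array(c["rvec"],float),np.array(c["tvec"],float),np.array(c["mtx"]),None)[0].reshape(-1,2)
def mask(img,lo,hi): return cv2.inRange(cv2.cvtColor(img,cv2.COLOR_RGB2HSV),lo,hi)
def big(m,roi):
    k=np.zeros_like(m); x0,y0,x1,y1=roi; k[y0:y1,x0:x1]=m[y0:y1,x0:x1]
    return max(cv2.findContours(k,cv2.RETR_EXTERNAL,cv2.CHAIN_APPROX_NONE)[0],key=cv2.contourArea)
E
python3 - <<'E'
from h import *
c=robot.capture("top"); im=c["img"]
cv2.imwrite("pics/crop.png",cv2.resize(im[140:230,260:400],None,fx=5,fy=5,interpolation=cv2.INTER_CUBIC)[:,:,::-1])
b=big(mask(im,(105,120,80),(130,255,255)),(290,150,360,210))
r=cv2.minAreaRect(b); print(r,cv2.contourArea(b))
for p in cv2.boxPoints(r): print(p,ray(c,*p,.133).round(4))
g=big(mask(im,(50,100,60),(80,255,255)),(180,160,225,210)); (u,v),rr=cv2.minEnclosingCircle(g); print("btn",u,v,rr,ray(c,u,v,.045))
s=robot.capture("side"); g=big(mask(s["img"],(50,100,60),(80,255,255)),(230,300,300,360)); e=cv2.fitEllipse(g); print("side btn",e,[ray(s,*e[0],z).round(4) for z in(.035,.045,.055)])
cv2.imwrite("pics/crops.png",cv2.resize(s["img"][140:230,240:350],None,fx=6,fy=6,interpolation=cv2.INTER_CUBIC)[:,:,::-1])
for n,u,v,z in [("beaker",447,181,.09),("orange",450,141,.133),("bottlecap",194,130,.15),("turq near pod",238,138,.12),("black",238,210,.12),("turqR",424,210,.12),("turqR2",398,268,.12)]: print(n,ray(c,u,v,z).round(3))
E
```

```text
((324.0, 171.00003051757812), (6.410486698150635, 20.397003173828125), 60.945396423339844) 109.0
[313.5283  173.15099] [0.548  0.0208 0.133 ]
[331.3585  163.24532] [ 0.5781 -0.0301  0.133 ]
[334.4717  168.84908] [ 0.5618 -0.0394  0.133 ]
[316.6415  178.75475] [0.5318 0.0115 0.133 ]
btn 198.42857360839844 182.45713806152344 6.444906711578369 [0.52746365 0.37571045 0.045     ]
side btn ((262.38909912109375, 326.54205322265625), (19.006141662597656, 19.807498931884766), 55.94763946533203) [array([0.5324, 0.3643, 0.035 ]), array([0.5305, 0.3701, 0.045 ]), array([0.5286, 0.3759, 0.055 ])]
beaker [ 0.54  -0.378  0.09 ]
orange [ 0.651 -0.375  0.133]
bottlecap [0.664 0.367 0.15 ]
turq near pod [0.651 0.245 0.12 ]
black [0.438 0.236 0.12 ]
turqR [ 0.449 -0.3    0.12 ]
turqR2 [ 0.282 -0.224  0.12 ]
```

View pics/crop.png

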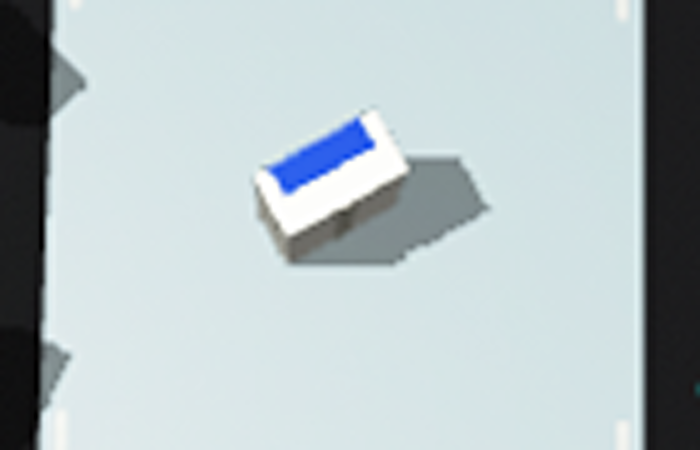

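View pics/crops.png

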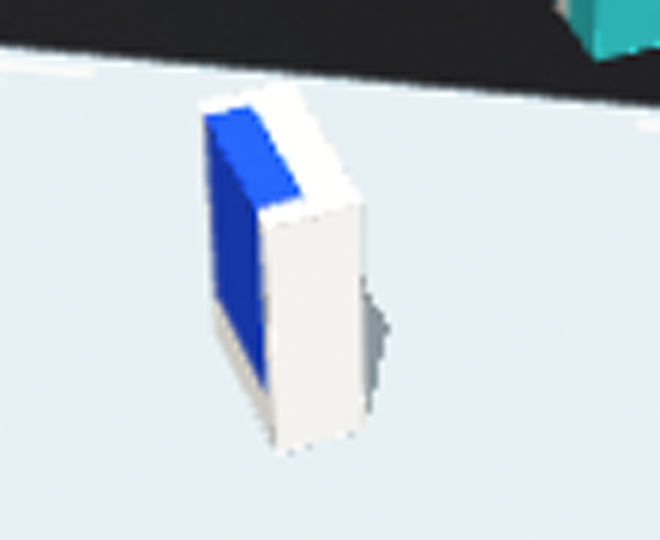

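```bash
cat >> h.py <<'E'
from scipy.spatial.transform import Rotation as Ro
def rot(o): return Ro.from_quat(np.roll(o["tcp_rot"],-1))
def delta(tgt,tx=None):
    """remaining turn to tool-down with tool x along tx (world), and shift (mm) in the current and the turned tool axes"""
    o=robot.get_obs(); R=rot(o); d=np.array(tgt)-o["tool_pos"]
    print("t",round(o["time"],2),"pos",o["tool_pos"].round(4),"F",o["wrist_force"].round(1),"gap",round(o["finger_gap"],3),"x",R.as_matrix()[:,0].round(3),"z",R.as_matrix()[:,2].round(3))
    print("shift now",(R.inv().apply(d)*1000).round(1))
    if tx is not None:
        x=np.array([*tx,0.]);x/=np.linalg.norm(x)
        if x@R.as_matrix()[:,0]<0:x=-x
        z=np.array([0,0,-1.]);T=Ro.from_matrix(np.c_[x,np.cross(z,x),z])
        print("turn",(R.inv()*T).as_rotvec().round(3),"shift turned",(T.inv().apply(d)*1000).round(1))
E
python3 - <<'E'
from h import *
c=robot.capture("top"); s=robot.capture("side")
for cam,P in((c,[(311,174.6),(333.6,162),(341.2,172.6),(317.6,186.6)]),(s,[(273.8,158),(288.3,154.5),(300.3,173.3),(283.7,176.7)])):
    q=np.array([ray(cam,*p,.133)[:2] for p in P]); print(q.round(4).tolist(),q.mean(0),[np.linalg.norm(q[i]-q[i-1]).round(4) for i in range(4)])
# mat centre/size
m=mask(c["img"],(0,0,170),(180,60,255));k=big(m,(255,115,400,250));x,y,w,h=cv2.boundingRect(k);print(ray(c,x,y,.003),ray(c,x+w,y+h,.003))
E
```

```text
[[0.5436, 0.028], [0.5819, -0.0366], [0.5512, -0.059], [0.509, 0.0083]] [ 0.54642903 -0.01479475] [np.float64(0.0398), np.float64(0.0751), np.float64(0.038), np.float64(0.0794)]
[[0.5831, -0.0344], [0.5506, -0.0525], [0.5108, 0.0113], [0.5473, 0.0286]] [ 0.54795441 -0.0117453 ] [np.float64(0.0724), np.float64(0.0372), np.float64(0.0751), np.float64(0.0403)]
[0.73013317 0.17288188 0.003     ] [ 0.35095205 -0.2193181   0.003     ]
```

```bash
python3 -c "
from h import *
delta([.605,.022,.235],(.516,-.857))"
```

```text
t 0.3 pos [ 0.2716 -0.5626  0.2308] F [-0.  -0.6  0.7] gap 1.001 x [ 0.435 -0.901 -0.001] z [-0.     0.001 -1.   ]
shift now [-381.5 -554.4   -3.8]
turn [-0.     0.001 -0.092] shift turned [-328.8 -587.1   -4.2]
```

Call:
{"name": "drive_tool", "arguments": {"steps": [{"rz": -0.092,"gripper": 30,"tz": -20},{"tx": -20,"ty": -36},{"tx": -20,"ty": -36},{"tx": -20,"ty": -36},{"tx": -20,"ty": -36},{"tx": -20,"ty": -36},{"tx": -20,"ty": -36},{"tx": -20,"ty": -36},{"tx": -20,"ty": -36},{"tx": -20,"ty": -36}]}}

```text
validation failed for argument at $.st...
```

```bash
python3 -c "
from h import *
delta([.605,.022,.235],(.516,-.857))"
```

```text
t 0.3 pos [ 0.2716 -0.5626  0.2308] F [-0.  -0.6  0.7] gap 1.001 x [ 0.435 -0.901 -0.001] z [-0.     0.001 -1.   ]
shift now [-381.5 -554.4   -3.8]
turn [-0.     0.001 -0.092] shift turned [-328.8 -587.1   -4.2]
```

The call was refused and nothing moved. I'll retry with every field written out.

Call:
{"name": "drive_tool", "arguments": {"steps": [{"tx": 0,"ty": 0,"tz": -20,"rx": 0,"ry": 0,"rz": -0.092,"gripper": 30}]}}

```text
time: 0.4
tool_pos: [0.2708, -0.5605, 0.2477]
tcp_rot: [-0.002, 0.871, -0.491, -0.003]
wrist_force: [-0.2, -0.3, -0.5]
finger_gap: 0.859
```

Call:
{"name": "drive_tool", "arguments": {"steps": [{"tx": -20,"ty": -36,"tz": 0,"rx": 0,"ry": 0,"rz": 0,"gripper": 30},{"tx": -20,"ty": -36,"tz": 0,"rx": 0,"ry": 0,"rz": 0,"gripper": 30},{"tx": -20,"ty": -36,"tz": 0,"rx": 0,"ry": 0,"rz": 0,"gripper": 30},{"tx": -20,"ty": -36,"tz": 0,"rx": 0,"ry": 0,"rz": 0,"gripper": 30},{"tx": -20,"ty": -36,"tz": 0,"rx": 0,"ry": 0,"rz": 0,"gripper": 30},{"tx": -20,"ty": -36,"tz": 0,"rx": 0,"ry": 0,"rz": 0,"gripper": 30},{"tx": -20,"ty": -36,"tz": 0,"rx": 0,"ry": 0,"rz": 0,"gripper": 30},{"tx": -20,"ty": -36,"tz": 0,"rx": 0,"ry": 0,"rz": 0,"gripper": 30}]}}

```text
time: 1.2
tool_pos: [0.4365, -0.2757, 0.2514]
tcp_rot: [0.0, 0.87, -0.492, 0.0]
wrist_force: [0.6, 0.1, 0.7]
finger_gap: 0.349
```

```bash
python3 -c "
from h import *
delta([.605,.022,.235],(.516,-.857))"
```

```text
t 1.2 pos [ 0.4365 -0.2757  0.2514] F [0.6 0.1 0.7] gap 0.349 x [ 0.515 -0.857  0.   ] z [ 0. -0. -1.]
shift now [-168.3 -297.8   16.4]
turn [-0. -0. -0.] shift turned [-168.2 -297.9   16.4]
```

Call:
{"name": "drive_tool", "arguments": {"steps": [{"tx": -20,"ty": -36,"tz": 0,"rx": 0,"ry": 0,"rz": 0,"gripper": 30},{"tx": -20,"ty": -36,"tz": 0,"rx": 0,"ry": 0,"rz": 0,"gripper": 30},{"tx": -20,"ty": -36,"tz": 0,"rx": 0,"ry": 0,"rz": 0,"gripper": 30},{"tx": -20,"ty": -36,"tz": 0,"rx": 0,"ry": 0,"rz": 0,"gripper": 30},{"tx": -20,"ty": -36,"tz": 0,"rx": 0,"ry": 0,"rz": 0,"gripper": 30},{"tx": -20,"ty": -36,"tz": 0,"rx": 0,"ry": 0,"rz": 0,"gripper": 30},{"tx": -20,"ty": -36,"tz": 0,"rx": 0,"ry": 0,"rz": 0,"gripper": 30},{"tx": -16,"ty": -30,"tz": 0,"rx": 0,"ry": 0,"rz": 0,"gripper": 30},{"tx": 0,"ty": 0,"tz": 0,"rx": 0,"ry": 0,"rz": 0,"gripper": 30},{"tx": 0,"ty": 0,"tz": 0,"rx": 0,"ry": 0,"rz": 0,"gripper": 30}]}}

```text
time: 2.2
tool_pos: [0.597, 0.0024, 0.2509]
tcp_rot: [0.0, 0.871, -0.491, -0.0]
wrist_force: [0.9, -0.5, -0.2]
finger_gap: 0.351
```

```bash
python3 - <<'E'
from h import *
delta([.605,.022,.109],(.516,-.857))
s=robot.capture("side");cv2.imwrite("pics/s1.png",s["img"][:,:,::-1])
E
```

```text
t 2.2 pos [0.597  0.0024 0.2509] F [ 0.9 -0.5 -0.2] gap 0.351 x [ 0.517 -0.856 -0.   ] z [-0.001 -0.001 -1.   ]
shift now [-12.6 -17.1 141.9]
turn [0.001 0.    0.002] shift turned [-12.7 -16.9 141.9]
```

View pics/s1.png

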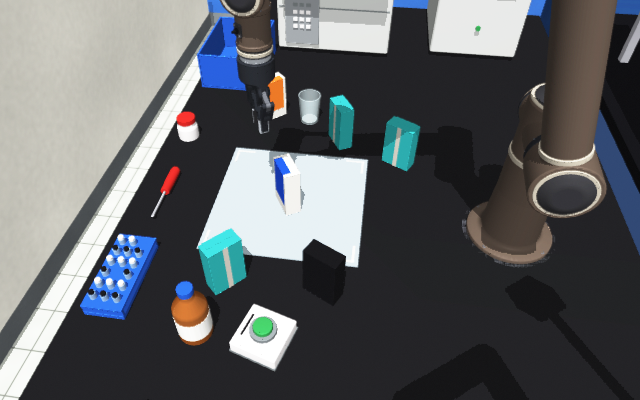

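The side view shows the gripper at (260,125), behind and above the still-standing carton. Now shift and descend.

Call:
{"name": "drive_tool", "arguments": {"steps": [{"tx": -13,"ty": -20,"tz": 0,"rx": 0,"ry": 0,"rz": 0,"gripper": 30},{"tx": 0,"ty": 0,"tz": 35,"rx": 0,"ry": 0,"rz": 0,"gripper": 30},{"tx": 0,"ty": 0,"tz": 35,"rx": 0,"ry": 0,"rz": 0,"gripper": 30},{"tx": 0,"ty": 0,"tz": 35,"rx": 0,"ry": 0,"rz": 0,"gripper": 30},{"tx": 0,"ty": 0,"tz": 35,"rx": 0,"ry": 0,"rz": 0,"gripper": 30},{"tx": 0,"ty": 0,"tz": 0,"rx": 0,"ry": 0,"rz": 0,"gripper": 30}]}}

```text
time: 2.85
tool_pos: [0.6018, 0.0219, 0.1056]
tcp_rot: [0.003, 0.87, -0.493, -0.006]
wrist_force: [-1.0, 1.2, -0.9]
finger_gap: 0.35
```

```bash
python3 - <<'E'
from h import *
delta([.564,-.003,.109],(.516,-.857))
s=robot.capture("side");c=robot.capture("top");o=robot.get_obs();print(proj(s,o["tool_pos"]),proj(c,o["tool_pos"]))
cv2.imwrite("pics/s2.png",np.hstack([cv2.resize(a,None,fx=3,fy=3) for a in(s["img"][80:240,220:350],c["img"][100:260,260:390])])[:,:,::-1])
E
```

```text
t 2.85 pos [0.6018 0.0219 0.1056] F [-1.   1.2 -0.9] gap 0.35 x [ 0.514 -0.858 -0.007] z [-0.013  0.    -1.   ]
shift now [ 1.9 45.2 -2.9]
turn [ 0.011  0.007 -0.002] shift turned [ 1.8 45.2 -3.4]
[[259.84749838 179.25378079]] [[313.53405509 154.80437803]]
```

View pics/s2.png

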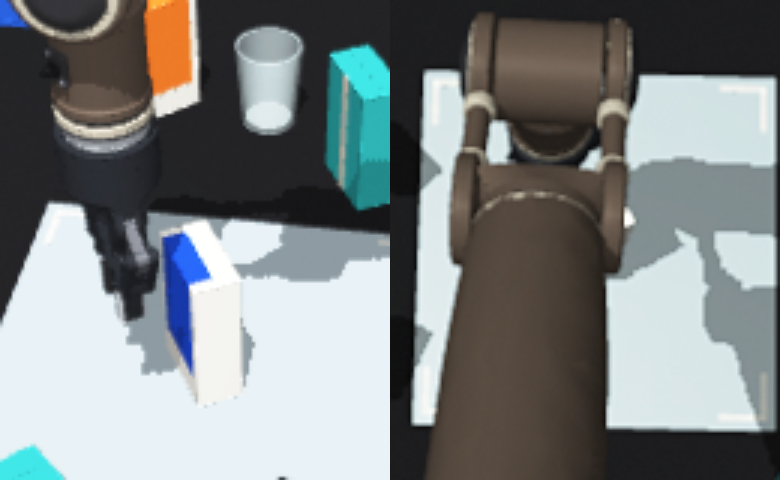

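The fingers are beside the label face, near (263,182) in the side view. Now push slowly along tool +y.

Call:
{"name": "drive_tool", "arguments": {"steps": [{"tx": 2,"ty": 10,"tz": -4,"rx": 0,"ry": 0,"rz": 0,"gripper": 30},{"tx": 0,"ty": 10,"tz": 0,"rx": 0,"ry": 0,"rz": 0,"gripper": 30},{"tx": 0,"ty": 6,"tz": 0,"rx": 0,"ry": 0,"rz": 0,"gripper": 30},{"tx": 0,"ty": 5,"tz": 0,"rx": 0,"ry": 0,"rz": 0,"gripper": 30},{"tx": 0,"ty": 5,"tz": 0,"rx": 0,"ry": 0,"rz": 0,"gripper": 30},{"tx": 0,"ty": 5,"tz": 0,"rx": 0,"ry": 0,"rz": 0,"gripper": 30},{"tx": 0,"ty": 5,"tz": 0,"rx": 0,"ry": 0,"rz": 0,"gripper": 30},{"tx": 0,"ty": 5,"tz": 0,"rx": 0,"ry": 0,"rz": 0,"gripper": 30}]}}

```text
time: 3.75
tool_pos: [0.5648, -0.0048, 0.1154]
tcp_rot: [-0.0, 0.871, -0.492, 0.0]
wrist_force: [0.2, -0.6, 1.0]
finger_gap: 0.353
```

```bash
python3 - <<'E'
from h import *
delta([.564,-.003,.109],(.516,-.857))
s=robot.capture("side")
cv2.imwrite("pics/s3.png",cv2.resize(s["img"][80:240,220:380],None,fx=3,fy=3)[:,:,::-1])
E
```

```text
t 3.75 pos [ 0.5648 -0.0048  0.1154] F [ 0.2 -0.6  1. ] gap 0.353 x [ 0.516 -0.857  0.   ] z [ 0.  0. -1.]
shift now [-2.  -0.3  6.4]
turn [-0. -0. -0.] shift turned [-2.  -0.3  6.4]
```

View pics/s3.png

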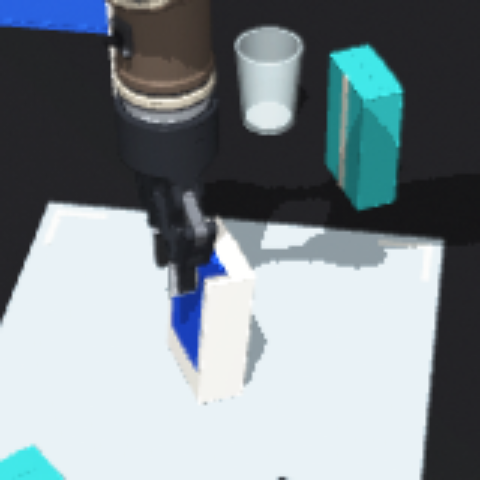

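The carton is just starting to lean: its top edge has shifted right relative to its foot, and the foot has not slid. I keep pushing.

Call:
{"name": "drive_tool", "arguments": {"steps": [{"tx": 0,"ty": 5,"tz": 0,"rx": 0,"ry": 0,"rz": 0,"gripper": 30},{"tx": 0,"ty": 5,"tz": 0,"rx": 0,"ry": 0,"rz": 0,"gripper": 30},{"tx": 0,"ty": 5,"tz": 0,"rx": 0,"ry": 0,"rz": 0,"gripper": 30},{"tx": 0,"ty": 5,"tz": 0,"rx": 0,"ry": 0,"rz": 0,"gripper": 30},{"tx": 0,"ty": 5,"tz": 0,"rx": 0,"ry": 0,"rz": 0,"gripper": 30}]}}

```text
time: 4.3
tool_pos: [0.5429, -0.0179, 0.1152]
tcp_rot: [0.0, 0.871, -0.492, -0.0]
wrist_force: [-0.9, -0.0, -0.1]
finger_gap: 0.353
```

```bash
python3 - <<'E'
from h import *
delta([.564,-.003,.109],(.516,-.857))
s=robot.capture("side")
cv2.imwrite("pics/s4.png",cv2.resize(s["img"][80:240,220:380],None,fx=3,fy=3)[:,:,::-1])
E
```

```text
t 4.3 pos [ 0.5429 -0.0179  0.1152] F [-0.9 -0.  -0.1] gap 0.353 x [ 0.516 -0.857 -0.   ] z [-0. -0. -1.]
shift now [ -1.9 -25.7   6.2]
turn [ 0.  0. -0.] shift turned [ -1.9 -25.7   6.2]
```

View pics/s4.png

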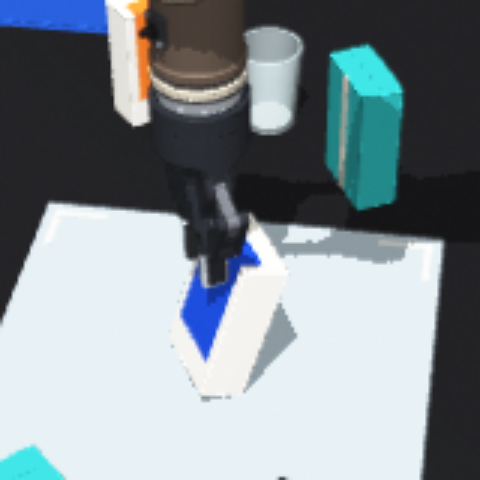

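The carton is now leaning about 15° without sliding. Next I take it past the balance point.

Call:
{"name": "drive_tool", "arguments": {"steps": [{"tx": 0,"ty": 5,"tz": 0,"rx": 0,"ry": 0,"rz": 0,"gripper": 30},{"tx": 0,"ty": 5,"tz": 0,"rx": 0,"ry": 0,"rz": 0,"gripper": 30},{"tx": 0,"ty": 5,"tz": 0,"rx": 0,"ry": 0,"rz": 0,"gripper": 30},{"tx": 0,"ty": 0,"tz": 0,"rx": 0,"ry": 0,"rz": 0,"gripper": 30},{"tx": 0,"ty": 0,"tz": 0,"rx": 0,"ry": 0,"rz": 0,"gripper": 30},{"tx": 0,"ty": 0,"tz": 0,"rx": 0,"ry": 0,"rz": 0,"gripper": 30}]}}

```text
time: 4.95
tool_pos: [0.5308, -0.0253, 0.1154]
tcp_rot: [-0.0, 0.871, -0.492, 0.0]
wrist_force: [0.9, 0.2, 0.3]
finger_gap: 0.351
```

```bash
python3 - <<'E'
from h import *
delta([.564,-.003,.109],(.516,-.857))
s=robot.capture("side")
cv2.imwrite("pics/s5.png",cv2.resize(s["img"][80:240,220:380],None,fx=3,fy=3)[:,:,::-1])
E
```

```text
t 4.95 pos [ 0.5308 -0.0253  0.1154] F [0.9 0.2 0.3] gap 0.351 x [ 0.516 -0.857  0.   ] z [ 0.  0. -1.]
shift now [ -2.1 -39.9   6.4]
turn [-0. -0. -0.] shift turned [ -2.  -39.9   6.4]
```

View pics/s5.png

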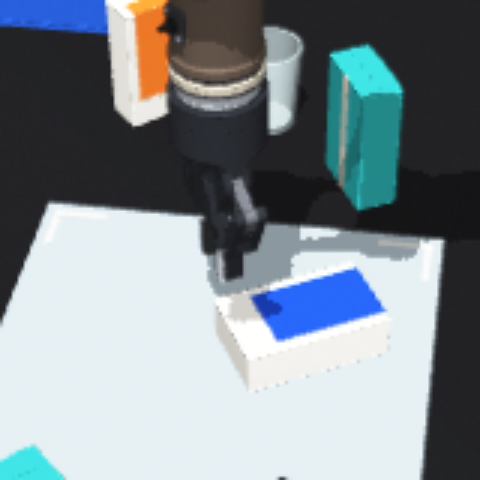

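The carton lies flat with the blue label up, about (327,181) in full side-image pixels. Next I close the gripper, rise and go to the button.

Call:
{"name": "drive_tool", "arguments": {"steps": [{"tx": 0,"ty": 0,"tz": -45,"rx": 0,"ry": 0,"rz": 0,"gripper": 0},{"tx": 0,"ty": 0,"tz": -45,"rx": 0,"ry": 0,"rz": 0,"gripper": 0},{"tx": 0,"ty": 0,"tz": -45,"rx": 0,"ry": 0,"rz": 0,"gripper": 0},{"tx": -34,"ty": -20,"tz": 0,"rx": 0,"ry": 0,"rz": 0,"gripper": 0},{"tx": -34,"ty": -20,"tz": 0,"rx": 0,"ry": 0,"rz": 0,"gripper": 0},{"tx": -34,"ty": -20,"tz": 0,"rx": 0,"ry": 0,"rz": 0,"gripper": 0},{"tx": -34,"ty": -20,"tz": 0,"rx": 0,"ry": 0,"rz": 0,"gripper": 0},{"tx": -34,"ty": -20,"tz": 0,"rx": 0,"ry": 0,"rz": 0,"gripper": 0},{"tx": 0,"ty": 0,"tz": 0,"rx": 0,"ry": 0,"rz": 0,"gripper": 0}]}}

```text
time: 5.9
tool_pos: [0.5283, 0.1763, 0.2504]
tcp_rot: [-0.001, 0.872, -0.49, -0.0]
wrist_force: [-0.5, -0.6, 0.0]
finger_gap: -0.001
```

```bash
python3 - <<'E'
from h import *
c=robot.capture("top"); s=robot.capture("side")
L=(50,90,60);H=(80,255,255)
P=[];A=[]
def M(c):
    R=cv2.Rodrigues(np.array(c["rvec"],float))[0]; return np.array(c["mtx"])@np.c_[R,np.array(c["tvec"],float).ravel()]
for cam,roi in((c,(180,160,225,210)),(s,(230,300,300,360))):
    g=big(mask(cam["img"],L,H),roi); u=cv2.fitEllipse(g)[0]; P.append(np.array(u).reshape(2,1)); print(u,cv2.contourArea(g))
X=cv2.triangulatePoints(M(c),M(s),*P);X=(X[:3]/X[3]).ravel();print("btn",X)
delta([*X[:2],.25],(.516,-.857))
cv2.imwrite("pics/t6.png",c["img"][:,:,::-1]);cv2.imwrite("pics/s6.png",s["img"][:,:,::-1])
E
```

```text
(197.16976928710938, 182.47776794433594) 84.0
(262.2854919433594, 326.49566650390625) 299.0
btn [0.52740918 0.37652988 0.05610827]
t 6.0 pos [0.5284 0.1726 0.2501] F [ 1.3 -0.4  0.2] gap -0.0 x [ 0.518 -0.855  0.   ] z [-0.    -0.001 -1.   ]
shift now [-175.  -104.7   -0. ]
turn [ 0.001 -0.     0.002] shift turned [-1.753e+02 -1.043e+02  1.000e-01]
```

View pics/t6.png

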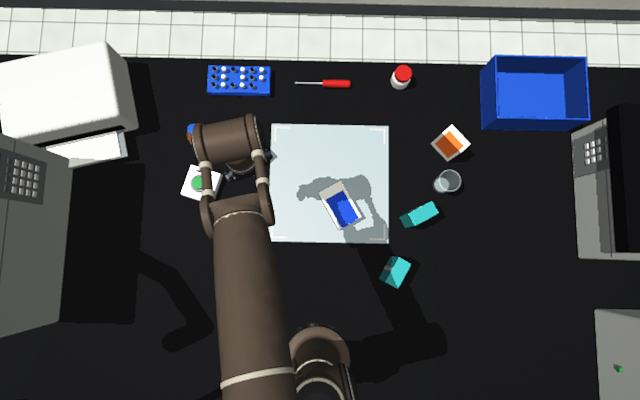

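View pics/s6.png

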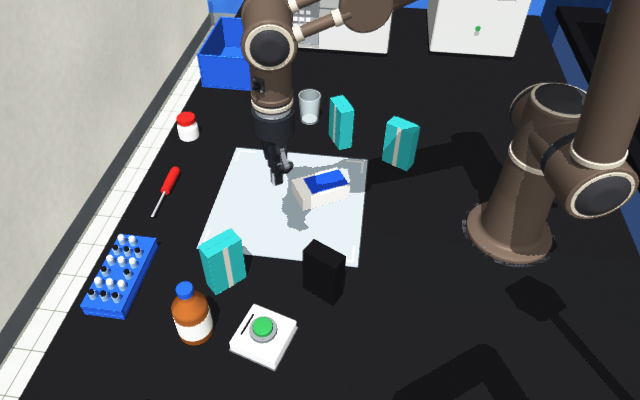

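Both views show the carton lying label up, at about (340,205) in the top view, with the bystanders in place. Now to above the button at (0.528, 0.3735).

Call:
{"name": "drive_tool", "arguments": {"steps": [{"tx": -34,"ty": -21,"tz": 0,"rx": 0,"ry": 0,"rz": 0,"gripper": 0},{"tx": -34,"ty": -21,"tz": 0,"rx": 0,"ry": 0,"rz": 0,"gripper": 0},{"tx": -34,"ty": -21,"tz": 0,"rx": 0,"ry": 0,"rz": 0,"gripper": 0},{"tx": -34,"ty": -21,"tz": 0,"rx": 0,"ry": 0,"rz": 0,"gripper": 0},{"tx": -36,"ty": -20,"tz": 0,"rx": 0,"ry": 0,"rz": 0,"gripper": 0},{"tx": 0,"ty": 0,"tz": 0,"rx": 0,"ry": 0,"rz": 0,"gripper": 0},{"tx": 0,"ty": 0,"tz": 0,"rx": 0,"ry": 0,"rz": 0,"gripper": 0}]}}

```text
time: 6.7
tool_pos: [0.5293, 0.3721, 0.2498]
tcp_rot: [0.001, 0.871, -0.492, 0.0]
wrist_force: [-0.3, -0.8, 0.1]
finger_gap: 0.001
```

```bash
python3 - <<'E'
from h import *
delta([.528,.3735,.075],(.516,-.857))
E
```

```text
t 6.7 pos [0.5293 0.3721 0.2498] F [-0.3 -0.8  0.1] gap 0.001 x [ 0.516 -0.857  0.001] z [-0.    -0.001 -1.   ]
shift now [ -2.1   0.2 174.8]
turn [ 0.001 -0.001  0.   ] shift turned [ -1.9   0.4 174.8]
```

Call:
{"name": "drive_tool", "arguments": {"steps": [{"tx": -2,"ty": 0,"tz": 35,"rx": 0,"ry": 0,"rz": 0,"gripper": 0},{"tx": 0,"ty": 0,"tz": 35,"rx": 0,"ry": 0,"rz": 0,"gripper": 0},{"tx": 0,"ty": 0,"tz": 35,"rx": 0,"ry": 0,"rz": 0,"gripper": 0},{"tx": 0,"ty": 0,"tz": 35,"rx": 0,"ry": 0,"rz": 0,"gripper": 0},{"tx": 0,"ty": 0,"tz": 30,"rx": 0,"ry": 0,"rz": 0,"gripper": 0},{"tx": 0,"ty": 0,"tz": 0,"rx": 0,"ry": 0,"rz": 0,"gripper": 0},{"tx": 0,"ty": 0,"tz": 0,"rx": 0,"ry": 0,"rz": 0,"gripper": 0}]}}

```text
time: 7.4
tool_pos: [0.5284, 0.3727, 0.0802]
tcp_rot: [0.001, 0.87, -0.493, -0.0]
wrist_force: [0.3, 0.3, 0.4]
finger_gap: -0.003
```

```bash
python3 - <<'E'
from h import *
delta([.528,.3735,.055],(.516,-.857))
s=robot.capture("side");print(proj(s,robot.get_obs()["tool_pos"]))
cv2.imwrite("pics/s7.png",cv2.resize(s["img"][240:400,160:340],None,fx=4,fy=3.5)[:,:,::-1])
E
```

```text
t 7.4 pos [0.5284 0.3727 0.0802] F [0.3 0.3 0.4] gap -0.003 x [ 0.514 -0.858  0.   ] z [-0.001 -0.001 -1.   ]
shift now [-0.9 -0.1 25.2]
turn [ 0.001 -0.    -0.002] shift turned [-0.8 -0.1 25.2]
[[261.27235298 318.03402998]]
```

View pics/s7.png

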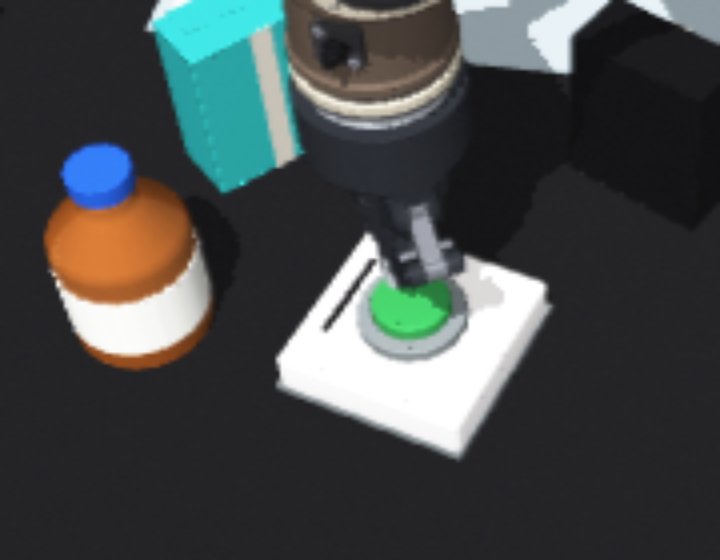

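The shut fingertips hang over the centre of the button, with room around the bottle. I lower in small steps and watch the force.

Call:
{"name": "drive_tool", "arguments": {"steps": [{"tx": 0,"ty": 0,"tz": 15,"rx": 0,"ry": 0,"rz": 0,"gripper": 0},{"tx": 0,"ty": 0,"tz": 5,"rx": 0,"ry": 0,"rz": 0,"gripper": 0},{"tx": 0,"ty": 0,"tz": 3,"rx": 0,"ry": 0,"rz": 0,"gripper": 0},{"tx": 0,"ty": 0,"tz": 0,"rx": 0,"ry": 0,"rz": 0,"gripper": 0}]}}

```text
time: 7.85
tool_pos: [0.5278, 0.3744, 0.0571]
tcp_rot: [0.0, 0.871, -0.492, -0.0]
wrist_force: [0.2, -1.2, 1.5]
finger_gap: -0.0
```

Call:
{"name": "drive_tool", "arguments": {"steps": [{"tx": 0,"ty": 0,"tz": 3,"rx": 0,"ry": 0,"rz": 0,"gripper": 0},{"tx": 0,"ty": 0,"tz": 0,"rx": 0,"ry": 0,"rz": 0,"gripper": 0}]}}

```text
time: 8.05
tool_pos: [0.5282, 0.3748, 0.0545]
tcp_rot: [-0.0, 0.871, -0.492, 0.0]
wrist_force: [0.5, -1.1, 2.0]
finger_gap: -0.001
```

Call:
{"name": "drive_tool", "arguments": {"steps": [{"tx": 0,"ty": 0,"tz": 3,"rx": 0,"ry": 0,"rz": 0,"gripper": 0},{"tx": 0,"ty": 0,"tz": 0,"rx": 0,"ry": 0,"rz": 0,"gripper": 0}]}}

```text
time: 8.25
tool_pos: [0.5283, 0.3749, 0.0516]
tcp_rot: [-0.0, 0.871, -0.492, 0.0]
wrist_force: [-0.2, 0.2, 4.0]
finger_gap: -0.0
```

Call:
{"name": "drive_tool", "arguments": {"steps": [{"tx": 0,"ty": 0,"tz": 2,"rx": 0,"ry": 0,"rz": 0,"gripper": 0},{"tx": 0,"ty": 0,"tz": 0,"rx": 0,"ry": 0,"rz": 0,"gripper": 0}]}}

```text
time: 8.45
tool_pos: [0.5284, 0.3749, 0.051]
tcp_rot: [-0.0, 0.871, -0.492, 0.0]
wrist_force: [-3.3, -0.7, 8.8]
finger_gap: 0.0
```

Call:
{"name": "drive_tool", "arguments": {"steps": [{"tx": 0,"ty": 0,"tz": 1,"rx": 0,"ry": 0,"rz": 0,"gripper": 0},{"tx": 0,"ty": 0,"tz": 0,"rx": 0,"ry": 0,"rz": 0,"gripper": 0}]}}

```text
time: 8.65
tool_pos: [0.5285, 0.375, 0.0509]
tcp_rot: [-0.0, 0.871, -0.492, 0.0]
wrist_force: [-3.5, -2.6, 14.0]
finger_gap: 0.001
```

That is a hard stop at z = 0.051, with the force up from 4 to 14 N. It comes about 6 mm after first contact, which matches the full travel. I'll take a picture, then release.

```bash
python3 - <<'E'
from h import *
s=robot.capture("side")
cv2.imwrite("pics/s8.png",cv2.resize(s["img"][280:380,220:320],None,fx=5,fy=5)[:,:,::-1])
E
```

```text
(no output)
```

View pics/s8.png

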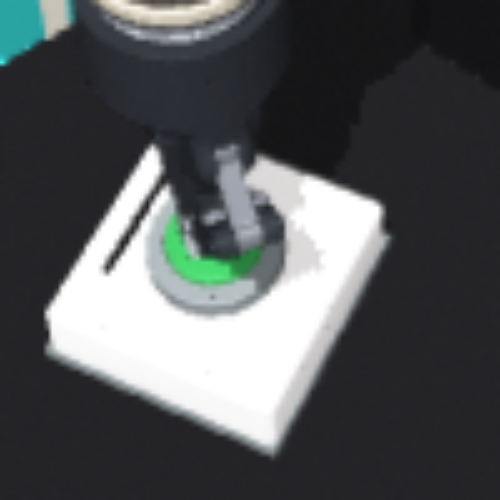

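Call:
{"name": "drive_tool", "arguments": {"steps": [{"tx": 0,"ty": 0,"tz": -10,"rx": 0,"ry": 0,"rz": 0,"gripper": 0},{"tx": 0,"ty": 0,"tz": -20,"rx": 0,"ry": 0,"rz": 0,"gripper": 0},{"tx": 0,"ty": 0,"tz": -40,"rx": 0,"ry": 0,"rz": 0,"gripper": 0},{"tx": 0,"ty": 0,"tz": -40,"rx": 0,"ry": 0,"rz": 0,"gripper": 0},{"tx": 0,"ty": 0,"tz": -40,"rx": 0,"ry": 0,"rz": 0,"gripper": 0},{"tx": 0,"ty": 0,"tz": -40,"rx": 0,"ry": 0,"rz": 0,"gripper": 0},{"tx": 0,"ty": 0,"tz": 0,"rx": 0,"ry": 0,"rz": 0,"gripper": 0},{"tx": 0,"ty": 0,"tz": 0,"rx": 0,"ry": 0,"rz": 0,"gripper": 0}]}}

```text
time: 9.5
tool_pos: [0.5286, 0.375, 0.2397]
tcp_rot: [-0.001, 0.871, -0.492, 0.001]
wrist_force: [0.1, -0.2, -0.9]
finger_gap: -0.001
```

```bash
python3 - <<'E'
from h import *
c=robot.capture("top"); s=robot.capture("side")
cv2.imwrite("pics/t9.png",c["img"][:,:,::-1]);cv2.imwrite("pics/s9.png",s["img"][:,:,::-1])
b=big(mask(c["img"],(105,120,80),(130,255,255)),(290,150,380,250)); r=cv2.minAreaRect(b)
q=[ray(c,*p,.043)[:2].round(4) for p in cv2.boxPoints(r)];print(q,[np.linalg.norm(q[i]-q[i-1]).round(3) for i in range(4)])
g=big(mask(s["img"],(50,90,60),(80,255,255)),(230,300,300,360));print(cv2.fitEllipse(g)[0])
E
```

```text
[array([ 0.482 , -0.0176]), array([ 0.5124, -0.0683]), array([ 0.4262, -0.1188]), array([ 0.3963, -0.0683])] [np.float64(0.1), np.float64(0.059), np.float64(0.1), np.float64(0.059)]
(262.270751953125, 326.51025390625)
```

View pics/t9.png

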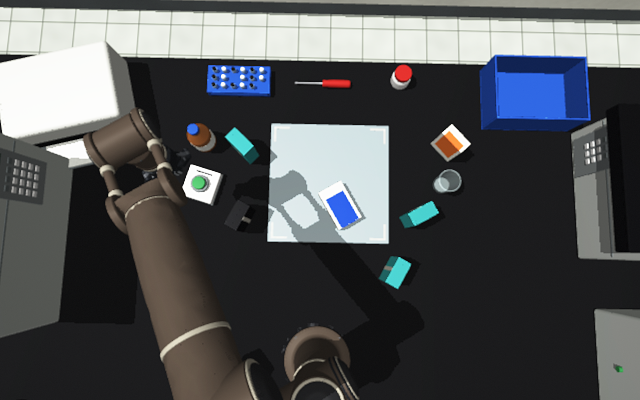

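View pics/s9.png

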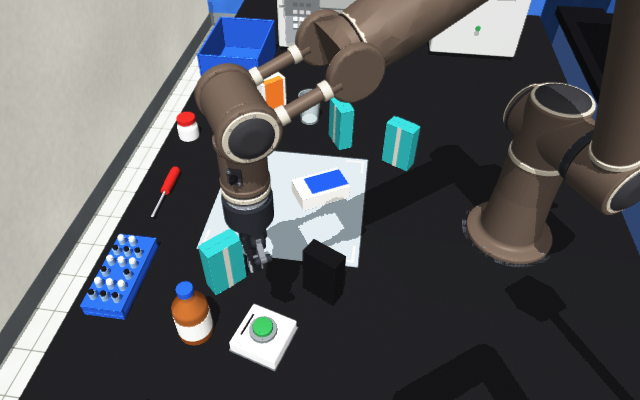

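The carton lies label up at (342,205) in the top view and (322,183) in the side view, the button is back up, and the bystanders look unmoved. Before handing in I check from the pictures that the button's drop really was the full travel.

```bash
python3 - <<'E'
import cv2,numpy as np
a=cv2.imread("pics/s9.png")[280:380,220:320]; b=cv2.imread("pics/s8.png")[2::5,2::5]
for n,i in(("rest",a),("down",b)):
    m=cv2.inRange(cv2.cvtColor(i,cv2.COLOR_BGR2HSV),(50,90,60),(80,255,255)); ys,xs=np.nonzero(m)
    print(n,i.shape,"x",xs.min(),xs.max(),"y",ys.min(),ys.max(),"left col extreme y",ys[xs<=xs.min()+1].mean())
cv2.imwrite("pics/cmp.png",np.hstack([cv2.resize(i[30:70,20:70],None,fx=7,fy=7,interpolation=cv2.INTER_NEAREST) for i in(a,b)]))
E
python3 - <<'E'
from h import *
s=robot.capture("side");c0=np.array([.528,.3745])
for z in(.057,.051,.045): 
    t=np.linspace(0,6.28,200);p=proj(s,np.c_[c0[0]+.02*np.cos(t),c0[1]+.02*np.sin(t),0*t+z]); print(z,p.min(0)-[220,280],p.max(0)-[220,280])
for n in("t9","top0"):
    im=cv2.imread(f"pics/{n}.png")[:,:,::-1].copy()
    o=[cv2.minAreaRect(big(mask(im,(8,150,100),(18,255,255)),(425,120,475,165)))[0]];print(n,o)
E
```

```text
rest (100, 100, 3) x 32 52 y 37 56 left col extreme y 46.8
down (100, 100, 3) x 33 51 y 43 56 left col extreme y 47.705882352941174
0.057 [32.45629418 36.40948547] [53.12460237 54.68032648]
0.051 [32.6944528  38.07360899] [53.27456977 56.31536081]
0.045 [32.93059391 39.72385334] [53.42326908 57.93635299]
t9 [(448.75006103515625, 144.75003051757812)]
top0 [(448.75006103515625, 144.75003051757812)]
```

View pics/cmp.png

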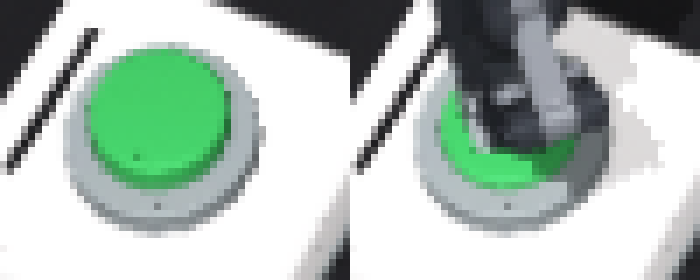

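At rest the button's upper rim is at row 37, which fits a top at z ≈ 0.057. When pressed its dark side wall disappears into the collar and its front rim fits z = 0.051, so the full 6 mm was reached. Handing in.

```bash
python3 -c "
from station import robot
print(robot.get_obs()['time'],robot.sign_off())"
```

```text
the job is handed in; nothing more can be done
9.65 None
```

The job is handed in at 9.65 s of the 42 s allowed. The blue-label carton lies flat on the mat with its label up, and the scan button was pressed fully down and released.

- **Carton:** I pushed it slowly, well above its middle, with partly open fingers against the label face. It tipped over its lower edge without visible sliding. The label measured 59 x 100 mm in the last top picture.
- **Button:** I pressed it straight down with shut fingers, from first contact at about z = 0.057 to a hard stop at 0.051. That matches the full 6 mm, and the wrist force reached about 14 N. The picture taken while pressed shows it flush with its collar. After release it sat at its rest position again.
- **Bystanders:** The orange-label carton's pixel position is unchanged. The beaker and bottle look unmoved in both views, though I did not measure them. The arm ended clear of everything, about 0.19 m above the button.
- **Failed or disagreed:**
  - The first move call was refused by input validation and nothing moved; writing out every field fixed it.
  - A rough two-view estimate of the button height gave about 0.051–0.052 instead of 0.057. The contact forces and the comparison of pressed and rest pictures support 0.057.

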